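# Load the delivery tray in reverse order

### The arm

A 6-joint arm with a two-finger parallel gripper is mounted at the origin on the work surface. World frame = base frame: x ahead of the robot, y to its left, z up, the work surface at z = 0. Lengths are in m, angles in rad, forces in N, time in s.
With the tool pointing down it reaches from about 0.3 to 0.775 m from the base axis. Payload 14.6 kg.
Tool frame: the origin (TCP) lies between the finger pads; the fingertips stand 8 mm ahead of it and the grasp point (between the pads) lies 11 mm behind it (ctrl.tip_reach is the distance from the TCP to the fingertips, in m); y points along the fingers, z is the direction in which the jaws open and shut, and the axes are right-handed (so a half turn about y gives the same grasp; the last joint's range is limited). The gripper opens to 94 mm and grips with 3 to 60 N. Pads are 16 mm wide; open, the fingers measure 119 mm over their backs; the gripper's body (75 mm by 177 mm) begins 78 mm behind the grasp point.
Start: joints at [-1.309, 0.3, 1.521, -0, 1.321, -0.067], TCP at [0.178, -0.521, 0.213] pointing down, gripper open.
Joint ranges: [-3.03, 3.03], [-0.79, 2.21], [0.23, 2.52], [-1.04, 4.18], [0, 3.07], [-2.55, 2.55]. Speed limits (rad/s): [2.22, 2.22, 2.57, 3.14, 3.14, 3.14].

### API

Orientations are given as [roll, pitch, yaw] about the fixed x, y, z axes, in that order (R = Rz(yaw) Ry(pitch) Rx(roll)).
In Python, from station import ctrl gives the robot as it stands.
- The arm moves only by the tool play_rows, never from a script. Its arguments are lists of equal length, an entry for each row: "twist": the turn, a rotation vector about the world's x, y, z as a fraction of full scale, a list of three; "travel": the shift along the world's x, y, z as a fraction of full scale, a list of three; "grip": the gripper's target within -1 to 1 (shut at 1, half-way at 0, fully open at -1). A call has 1 to 12 rows; each row shifts and turns the commanded pose from where the row before left it; what a row does not reach is not made up. Full scale, the value 1, is 5 cm for a shift and 90 degrees for a turn. A row lasts 1/10 s, in which the tool goes at most 50 mm and 8.59 degrees, less where a joint would pass 70% of its speed; a pose out of reach is approached as far as the arm can. A call with a number of a shift or a turn outside -1 to 1 is refused whole. A call with a gripper value outside its range is refused whole. The fingers move at their own pace and stop on an object; "force" is the grip in N (left out, the last holds). Time passes only in rows, so rows that do not move let the fingers close. It gives the time, the measured TCP pose, the force and the opening at its end, in the units of the state.
- ctrl.get_obs(): the state, without advancing time (a new reading comes with each control period).
- ctrl.camera(name): name is "side" or "top"; returns a dict with "img" (420x560x3 uint8, red, green, blue), "vfov" (degrees; the focal length in pixels is half the picture's height over the tangent of half this angle, whatever the lens; pixels are square), "cx", "cy" (the principal point, pixels), "rvec" (rotation vector, rad) and "tvec" (3), from world to camera coordinates, as OpenCV has them. Camera axes: x right, y down, z forward; pixel columns grow to the right and rows downward; lengths in m; the calibration is good to about 2 mm. A picture is of the moment at which its call begins. There is no depth.
- ctrl.hand_in(): hands the job in, once; it reports no verdict.
Trained networks look in a picture, given as the dict that the camera call returned (one of the last four; its "shot" number tells which), for a name from the list of things; names that differ only in an ending like _2 or _b are one class to them, and where a whole thing is asked for, a point or a joint stands for the part that bears it (a point fixed in the world has none). Each returns a list of dicts, best first, with "confidence" (0 to 1); they miss things now and then, are a little off and sometimes report something else, mostly with a low value. They report only what shows in the picture. A call takes as long as a camera call. They do not tell look-alikes from the thing itself.
- ctrl.boxes_of(name, picture): "point" ([column, row] in pixels, amid what is visible of it).
- ctrl.trace(name, picture): "pixels" (420x560 bool, what is visible of it) and "point" ([column, row] in pixels, amid what is visible of it).
The state is a dict: "time_s": time; "qpos": joint angles; "joint_vel": joint speeds; "tau": joint torques, N m; "ee_pos": TCP position; "eef_rot": TCP orientation; "force": force on the tool from outside, world axes, zero at the start; "moment": the same for the moment, N m; "grip_width": finger opening in m.
Only numpy, scipy, OpenCV 4.12 (cv2) and the standard library are available. Lean on these libraries where they do the work, as an engineer would, in place of code of your own. Each camera call takes 0.05 s, during which the arm holds its last target.

### The job

Four parcels stand in a row on the blue sorting rack in the order of the round. Move them into the four bays of the grey delivery tray in reverse order, one to a bay: the parcel at the end of the row nearest the robot goes into the bay farthest from the robot, the next into the next bay nearer, and so on, until the one farthest away stands in the nearest bay. Set each one down upright on the floor of its bay without dropping it, and leave the tape roll, rubber stamp and ink bottle where they are.

Things in the scene. Friction and masses are not known exactly. Their poses are not given: they have to be found in the camera images.
- sorting_rack: low blue plastic shelf section, 320 (x) x 110 (y) x 20 mm, fixed. Origin: centre of its underside, on the table; x along its length, pointing away from the robot (turned up to 0.2 rad). Four small grey trays stand on it in one row along x, at x = -112.5, -37.5, 37.5 and 112.5 mm, y = 0; any parcel may be in any of them. It may be on the robot's left or right.
- delivery_tray: painted grey tray with four bays in one row, 304 (x) x 100 (y) mm, fixed. Origin: centre of its underside, on the table; x along its length, pointing away from the robot (turned up to 0.2 rad, not the same as the rack). Bay floors are 10 mm above the origin, walls and dividers 4 mm thick and 30 mm high (20 mm above the floor). Bay centres at x = -112.5, -37.5, 37.5 and 112.5 mm, y = 0; each bay is 71 (x) x 92 (y) mm inside and empty at the start.
- tube: upright round mailing tube of brown cardboard with white end caps, diameter 46, height 100 mm, 0.1 to 0.2 kg. Origin: centre of its underside (at the start 24 mm above the table, on its tray's floor); z up.
- carton: plain brown cardboard carton with a tape strip, 50 (x) x 56 (y) x 85 mm high, flat top, 0.18 to 0.35 kg. Origin: centre of its underside (24 mm above the table at the start); x along the row within 0.04 rad, z up.
- book_box: off-white board box standing on end, 40 (x) x 60 (y) x 95 mm high, flat top, 0.2 to 0.42 kg. Origin: centre of its underside (24 mm above the table at the start); x along the row within 0.04 rad, z up.
- gable_box: brown cardboard gable box: body 50 (x) x 56 (y) x 50 mm high, sloping roof up to 68 mm, and on it an upright carrying fin 46 (x) x 10 (y) mm that reaches 100 mm above the underside: take it by the fin. 0.14 to 0.28 kg. Origin: centre of its underside (24 mm above the table at the start); x along the row within 0.04 rad, z up.
- tray_tube: shallow grey plastic tray fixed on the sorting rack, the one in which the tube stands at the start (60 x 60 mm outside, 4 mm floor, lips 10 mm high in all). Origin: centre of its underside, 20 mm above the table; x along the rack's length. It never moves, so it marks that parcel's place in the row.
- tray_carton: shallow grey plastic tray fixed on the sorting rack, the one in which the carton stands at the start (64 x 70 mm outside, 4 mm floor, lips 10 mm high in all). Origin: centre of its underside, 20 mm above the table; x along the rack's length. It never moves, so it marks that parcel's place in the row.
- tray_book_box: shallow grey plastic tray fixed on the sorting rack, the one in which the book box stands at the start (54 x 74 mm outside, 4 mm floor, lips 10 mm high in all). Origin: centre of its underside, 20 mm above the table; x along the rack's length. It never moves, so it marks that parcel's place in the row.
- tray_gable_box: shallow grey plastic tray fixed on the sorting rack, the one in which the gable box stands at the start (64 x 70 mm outside, 4 mm floor, lips 10 mm high in all). Origin: centre of its underside, 20 mm above the table; x along the rack's length. It never moves, so it marks that parcel's place in the row.
- tape_roll: bystander: roll of brown packing tape lying flat, diameter 90, height 45 mm, loose, between and beyond the far ends of rack and tray. Origin: centre of its underside.
- rubber_stamp: bystander: dark wooden rubber stamp standing on the table between rack and tray, diameter 40, height 75 mm, loose. Origin: centre of its underside.
- ink_bottle: bystander: small white bottle with black cap, diameter 40, height 70 mm, loose, between the near ends of rack and tray. Origin: centre of its underside.
Mind the look-alikes: they are no part of the job. Leave any red or yellow look-alike of the book_box alone.

How it is judged:
At the end, for the whole second after the job is handed in: Each parcel stands in the bay that reverses its starting place (nearest on the rack = farthest in the tray, and so on), its underside centre within 20 mm along, 26 mm across and 5 mm in height of the bay floor's centre, upright within 0.1 rad, at rest and released (((x of tray_tube in the frame of sorting_rack between -0.1425 and -0.0825 m and x of tube in the frame of delivery_tray between 0.0925 and 0.1325 m) or (x of tray_tube in the frame of sorting_rack between -0.0675 and -0.0075 m and x of tube in the frame of delivery_tray between 0.0175 and 0.0575 m) or (x of tray_tube in the frame of sorting_rack between 0.0075 and 0.0675 m and x of tube in the frame of delivery_tray between -0.0575 and -0.0175 m) or (x of tray_tube in the frame of sorting_rack between 0.0825 and 0.1425 m and x of tube in the frame of delivery_tray between -0.1325 and -0.0925 m)) and y of tube in the frame of delivery_tray between -0.026 and 0.026 m and z of tube in the frame of delivery_tray between 0.005 and 0.015 m and angle between each of tube, carton, book_box, gable_box's own z axis and vertical below 0.1 rad and linear speed of each of tube, carton, book_box, gable_box below 0.02 m/s and ((x of tray_carton in the frame of sorting_rack between -0.1425 and -0.0825 m and x of carton in the frame of delivery_tray between 0.0925 and 0.1325 m) or (x of tray_carton in the frame of sorting_rack between -0.0675 and -0.0075 m and x of carton in the frame of delivery_tray between 0.0175 and 0.0575 m) or (x of tray_carton in the frame of sorting_rack between 0.0075 and 0.0675 m and x of carton in the frame of delivery_tray between -0.0575 and -0.0175 m) or (x of tray_carton in the frame of sorting_rack between 0.0825 and 0.1425 m and x of carton in the frame of delivery_tray between -0.1325 and -0.0925 m)) and y of carton in the frame of delivery_tray between -0.026 and 0.026 m and z of carton in the frame of delivery_tray between 0.005 and 0.015 m and ((x of tray_book_box in the frame of sorting_rack between -0.1425 and -0.0825 m and x of book_box in the frame of delivery_tray between 0.0925 and 0.1325 m) or (x of tray_book_box in the frame of sorting_rack between -0.0675 and -0.0075 m and x of book_box in the frame of delivery_tray between 0.0175 and 0.0575 m) or (x of tray_book_box in the frame of sorting_rack between 0.0075 and 0.0675 m and x of book_box in the frame of delivery_tray between -0.0575 and -0.0175 m) or (x of tray_book_box in the frame of sorting_rack between 0.0825 and 0.1425 m and x of book_box in the frame of delivery_tray between -0.1325 and -0.0925 m)) and y of book_box in the frame of delivery_tray between -0.026 and 0.026 m and z of book_box in the frame of delivery_tray between 0.005 and 0.015 m and ((x of tray_gable_box in the frame of sorting_rack between -0.1425 and -0.0825 m and x of gable_box in the frame of delivery_tray between 0.0925 and 0.1325 m) or (x of tray_gable_box in the frame of sorting_rack between -0.0675 and -0.0075 m and x of gable_box in the frame of delivery_tray between 0.0175 and 0.0575 m) or (x of tray_gable_box in the frame of sorting_rack between 0.0075 and 0.0675 m and x of gable_box in the frame of delivery_tray between -0.0575 and -0.0175 m) or (x of tray_gable_box in the frame of sorting_rack between 0.0825 and 0.1425 m and x of gable_box in the frame of delivery_tray between -0.1325 and -0.0925 m)) and y of gable_box in the frame of delivery_tray between -0.026 and 0.026 m and z of gable_box in the frame of delivery_tray between 0.005 and 0.015 m); the robot touches nothing.
It fails at once if the tape roll, rubber stamp or ink bottle is moved more than 30 mm (distance of any of tape_roll, rubber_stamp, ink_bottle from where it was at the start of the episode above 0.03 m).
It fails at once if a parcel is dropped (falls free at over 0.8 m/s, from about 35 mm or more) ((linear speed of tube above 0.8 m/s and contact force between the fingers and tube below 0.1 N) or (linear speed of carton above 0.8 m/s and contact force between the fingers and carton below 0.1 N) or (linear speed of book_box above 0.8 m/s and contact force between the fingers and book_box below 0.1 N) or (linear speed of gable_box above 0.8 m/s and contact force between the fingers and gable_box below 0.1 N)).
It also fails if it takes over 120 s, if anything falls off the work surface, if the arm or the gripper's body presses on something with over 40 N, if the wrist force passes 120 N, or if a joint passes its speed limit or range.

## Working session

There is one attempt and no reset: what is moved stays moved. The work goes in short steps, Python scripts to look and compute and a tool call to move; the robot and the scene stay as the last step left them, time stands still between calls to the robot, and variables do not carry over. Pictures are saved under pics/ and viewed, and the job is handed in when it is done.

Besides the shell and the picture viewer there is one more tool, called after "Request:" as name(argument=value, ...) on one line, values as JSON. play_rows: Moves the arm, as the interface text tells. Its arguments: {"type":"object","properties":{"twist":{"type":"array"},"travel":{"type":"array"},"grip":{"type":"array"},"force":{"type":"number"}},"required":["twist","travel","grip"]}

```bash
mkdir -p pics; ls; python3 - <<'E'
from station import ctrl
import cv2
for n in ("top","side"):
    c=ctrl.camera(n); cv2.imwrite(f"pics/{n}0.png",c["img"][:,:,::-1])
    print(n,c["vfov"],c["cx"],c["cy"],c["rvec"],c["tvec"])
    for o in ["sorting_rack","delivery_tray","tube","carton","book_box","gable_box","tray_tube","tray_carton","tray_book_box","tray_gable_box","tape_roll","rubber_stamp","ink_bottle"]:
        print(o,[( [round(float(v)) for v in d["point"]],round(d["confidence"],2)) for d in ctrl.boxes_of(o,c)])
o=ctrl.get_obs();print(o)
E
```

```text
pics
top 45.18947292314195 281.36438442106595 211.17421494482983 [ 2.18034722 -2.19116105  0.09248272] [0.05039787 0.6054809  1.26448283]
sorting_rack [([218, 248], 0.63), ([299, 219], 0.49)]
delivery_tray [([387, 232], 0.59)]
tube [([207, 296], 0.71), ([388, 234], 0.65), ([207, 228], 0.42)]
carton [([209, 262], 0.95), ([214, 250], 0.52)]
book_box [([262, 198], 0.94), ([205, 229], 0.76), ([262, 242], 0.6), ([149, 229], 0.59), ([218, 210], 0.38)]
gable_box [([208, 202], 0.85), ([218, 247], 0.64)]
tray_tube [([218, 285], 0.46)]
tray_carton [([206, 211], 0.74), ([221, 250], 0.51)]
tray_book_box [([220, 231], 0.5)]
tray_gable_box [([211, 212], 0.73)]
tape_roll [([313, 130], 0.79), ([218, 286], 0.35)]
rubber_stamp [([218, 288], 0.63), ([298, 215], 0.57)]
ink_bottle [([300, 280], 0.56)]
side 54.203711460480314 286.75628192228976 211.0469880927536 [ 0.25020153 -2.82557531  1.20979411] [0.58660772 0.08557391 0.86737541]
sorting_rack [([303, 320], 0.63), ([284, 282], 0.22)]
delivery_tray [([317, 158], 0.65)]
tube [([373, 289], 0.64), ([358, 316], 0.56)]
carton [([330, 285], 0.72)]
book_box [(
[... 405 characters left out ...]
]
ink_bottle [([360, 218], 0.82), ([243, 281], 0.65)]
{'time_s': 1.4, 'qpos': array([-1.30854933e+00,  2.99888622e-01,  1.52098313e+00,  5.21829456e-06,
        1.32069451e+00, -6.65687512e-02]), 'joint_vel': array([ 0.00057919,  0.00053931,  0.00112901,  0.00243908, -0.00230713,
       -0.00027598]), 'tau': array([-6.70070185e-04, -5.31661177e+01, -3.52916658e+01,  7.08511099e-02,
        2.12387700e-02,  2.87226908e-05]), 'ee_pos': array([ 0.17762179, -0.52052783,  0.21345897]), 'eef_rot': array([-1.57076966e+00,  3.28909451e-06, -2.81277820e+00]), 'force': array([0.08430522, 0.20752406, 0.22732331]), 'moment': array([0.06007863, 0.02153971, 0.01523313]), 'grip_width': 0.09386516136037693}
```

View pictures.

View pics/top0.png

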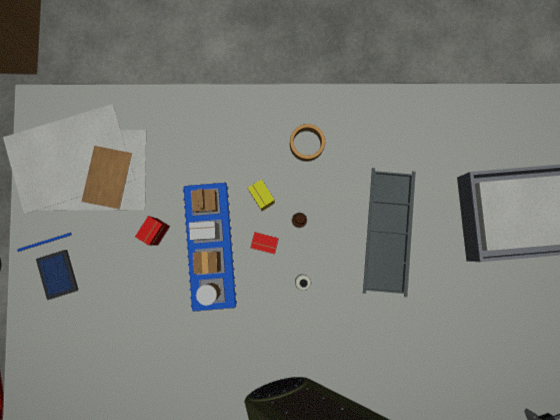

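View pics/side0.png

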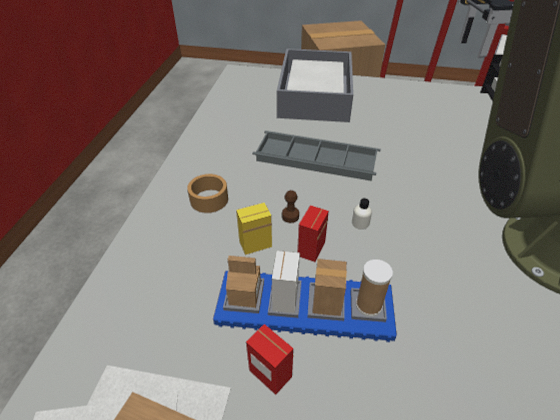

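```bash
cat > h.py <<'E'
from station import ctrl
import numpy as np, cv2
from scipy.optimize import minimize, least_squares
def cam(n):
    c=ctrl.camera(n); h=c["img"].shape[0]
    f=h/2/np.tan(np.radians(c["vfov"])/2)
    c["K"]=np.array([[f,0,c["cx"]],[0,f,c["cy"]],[0,0,1.]]); return c
def proj(c,P): return cv2.projectPoints(np.asarray(P,float).reshape(-1,1,3),np.array(c["rvec"],float),np.array(c["tvec"],float),c["K"],None)[0][:,0]
def ray(c,uv,z):
    R=cv2.Rodrigues(np.array(c["rvec"],float))[0];t=np.array(c["tvec"],float).ravel()
    C=-R.T@t; d=R.T@np.linalg.inv(c["K"])@np.array([uv[0],uv[1],1.]); s=(z-C[2])/d[2]; return C+s*d
def box(x,y,th,lx,ly,z0,z1):
    a=np.array([[i*lx/2,j*ly/2] for i in(-1,1) for j in(-1,1)]);R=np.array([[np.cos(th),-np.sin(th)],[np.sin(th),np.cos(th)]])
    a=a@R.T+[x,y]; return np.array([[*p,z] for p in a for z in(z0,z1)])
def sil(c,P,S=4):
    m=np.zeros((420*1,560*1),np.uint8); h=cv2.convexHull(proj(c,P).astype(np.float32))
    cv2.fillConvexPoly(m,np.round(h*16).astype(np.int32),255,cv2.LINE_AA,4); return m/255.
def save(n,img,crop=None,k=1):
    if crop: img=img[crop[1]:crop[3],crop[0]:crop[2]]
    img=cv2.resize(img,None,fx=k,fy=k,interpolation=cv2.INTER_CUBIC); cv2.imwrite("pics/"+n,img[:,:,::-1])
E
cat > m1.py <<'E'
from h import *
C={n:cam(n) for n in("top","side")}
import pickle
tr={}
for n in C:
    for o in("sorting_rack","delivery_tray"):
        d=ctrl.trace(o,C[n]); tr[n,o]=[(x["pixels"],x["point"],x["confidence"]) for x in d]
        print(n,o,[(np.round(x["point"]),round(x["confidence"],2),int(x["pixels"].sum())) for x in d])
pickle.dump((C,tr),open("m1.pkl","wb"))
E
python3 m1.py; python3 - <<'E'
from h import *
import pickle
C,tr=pickle.load(open("m1.pkl","rb"))
for p in [(207,296),(209,262),(205,229),(208,202),(299,219),(303,283),(308,142),(387,232),(262,194),(265,243),(152,230)]: print(p,ray(C["top"],p,0.02).round(3))
E
```

```text
top sorting_rack [(array([214., 247.]), 0.56, 3013)]
top delivery_tray [(array([208., 200.]), 0.74, 599), (array([388., 231.]), 0.67, 5394)]
side sorting_rack [(array([304., 321.]), 0.84, 4582)]
side delivery_tray [(array([318., 156.]), 0.88, 3792)]
(207, 296) [0.392 0.236 0.02 ]
(209, 262) [0.478 0.232 0.02 ]
(205, 229) [0.561 0.242 0.02 ]
(208, 202) [0.63  0.235 0.02 ]
(299, 219) [0.586 0.002 0.02 ]
(303, 283) [ 0.423 -0.006  0.02 ]
(308, 142) [ 0.785 -0.022  0.02 ]
(387, 232) [ 0.551 -0.222  0.02 ]
(262, 194) [0.65  0.097 0.02 ]
(265, 243) [0.525 0.089 0.02 ]
(152, 230) [0.559 0.377 0.02 ]
```

```bash
cat > m2.py <<'E'
from h import *
import pickle
C,tr=pickle.load(open("m1.pkl","rb"))
def fit(mk,x0,mod):
    # hull of observed vs hull of model
    H={n:cv2.convexHull(np.argwhere(mk[n])[:,::-1].astype(np.int32)) for n in mk}
    F={}
    for n in H:
        m=np.zeros((420,560),np.uint8); cv2.fillConvexPoly(m,H[n],255); F[n]=cv2.GaussianBlur(m/255.,(0,0),1.5)
    def f(v): return sum(((cv2.GaussianBlur(sil(C[n],mod(v)),(0,0),1.5)-F[n])**2).sum() for n in mk)
    r=minimize(f,x0,method="Nelder-Mead",options=dict(xatol=1e-4,fatol=.1,initial_simplex=np.array([x0]+[list(np.array(x0)+np.eye(3)[i]*[.02,.02,.08][i]) for i in range(3)])))
    return r.x,r.fun
def big(m):
    n,l,s,_=cv2.connectedComponentsWithStats(m.astype(np.uint8)); 
    return l==1+np.argmax(s[1:,4])
blue={}
for n in C:
    im=C[n]["img"].astype(int); m=(im[:,:,2]>110)&(im[:,:,0]<70)&(im[:,:,2]>im[:,:,0]+70)
    blue[n]=big(m)
    print(n,blue[n].sum())
for keys in(["top"],["side"],["top","side"]):
    print("rack",keys,fit({k:blue[k] for k in keys},[.51,.235,0.],lambda v:box(v[0],v[1],v[2],.32,.11,0,.02)))
tm={"top":tr["top","delivery_tray"][1][0],"side":tr["side","delivery_tray"][0][0]}
for keys in(["top"],["side"],["top","side"]):
    print("tray",keys,fit({k:tm[k] for k in keys},[.55,-.22,0.],lambda v:box(v[0],v[1],v[2],.304,.1,0,.03)))
E
python3 m2.py
```

```text
top 2460
side 3643
rack ['top'] (array([0.51865866, 0.23262463, 0.07781799]), np.float64(17.915136714037065))
rack ['side'] (array([0.52216511, 0.2281626 , 0.07733581]), np.float64(283.0350927276647))
rack ['top', 'side'] (array([0.52041317, 0.23018291, 0.07632367]), np.float64(415.22927142072876))
tray ['top'] (array([ 0.55331615, -0.22732715, -0.08911646]), np.float64(226.97513457805235))
tray ['side'] (array([ 0.55423909, -0.22558918, -0.0831932 ]), np.float64(26.932758005919517))
tray ['top', 'side'] (array([ 0.55279447, -0.22676262, -0.09046003]), np.float64(259.8104183655388))
```

```bash
python3 - <<'E'
from h import *
import pickle
C,tr=pickle.load(open("m1.pkl","rb"))
rk=(.5195,.2315,.0775); ty=(.5535,-.2265,-.087)
def pt(o,x,y): return o[0]+np.cos(o[2])*x-np.sin(o[2])*y, o[1]+np.sin(o[2])*x+np.cos(o[2])*y
for s in(-.1125,-.0375,.0375,.1125): print(s,np.round(pt(rk,s,0),4),np.round(pt(ty,s,0),4))
dims=[(.046,.046,.1),(.05,.056,.085),(.04,.06,.095),(.046,.01,.1)]
ov={}
for n,crop in(("top",(170,120,430,330)),("side",(200,110,440,350))):
    k=3; im=C[n]["img"][crop[1]:crop[3],crop[0]:crop[2]]; im=cv2.resize(im,None,fx=k,fy=k,interpolation=cv2.INTER_CUBIC)
    def poly(P,col):
        q=((proj(C[n],P)-[crop[0],crop[1]]+.5)*k).astype(np.int32); cv2.polylines(im,[q],True,col,1)
    def rect(o,x,lx,ly,z): 
        return [[*pt(o,x+a*lx/2,b*ly/2),z] for a,b in((-1,-1),(-1,1),(1,1),(1,-1))]
    poly(rect(rk,0,.32,.11,.02),(0,255,0)); poly(rect(ty,0,.304,.1,.03),(0,255,0))
    for s,d in zip((-.1125,-.0375,.0375,.1125),dims):
        poly(rect(rk,s,d[0],d[1],.024+d[2]),(255,0,255))
    cv2.imwrite(f"pics/ov_{n}.png",im[:,:,::-1])
E
```

```text
-0.1125 [0.4073 0.2228] [ 0.4414 -0.2167]
-0.0375 [0.4821 0.2286] [ 0.5161 -0.2232]
0.0375 [0.5569 0.2344] [ 0.5909 -0.2298]
0.1125 [0.6317 0.2402] [ 0.6656 -0.2363]
```

View pics/ov_top.png

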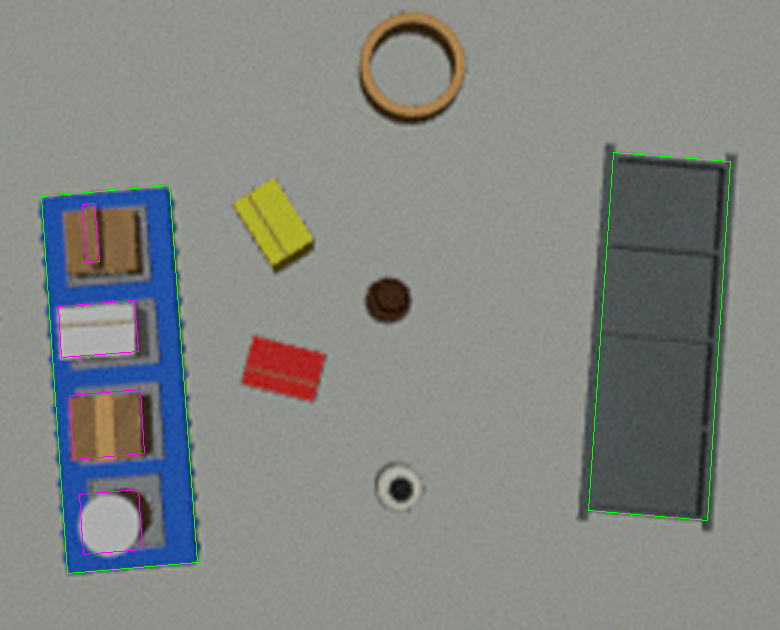

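View pics/ov_side.png

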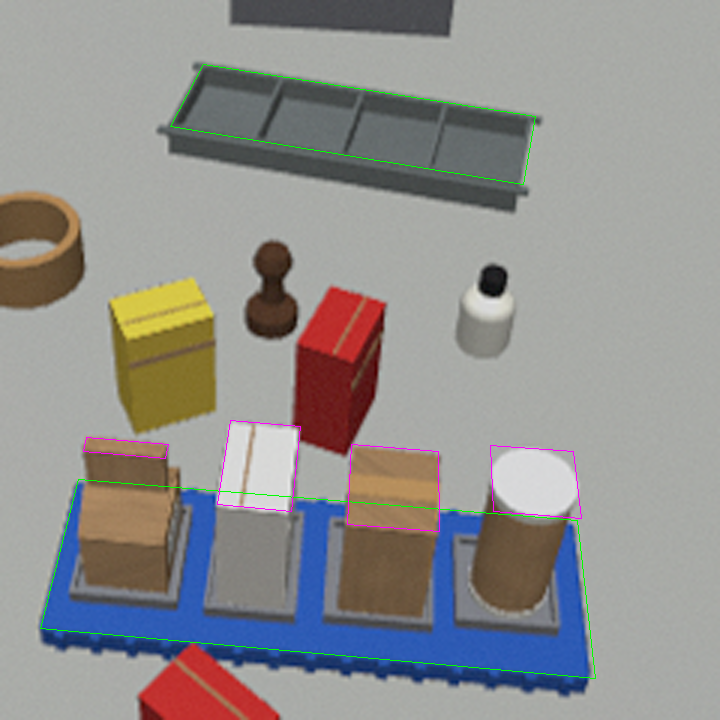

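Request:
play_rows(twist=[[0,0,-0.08],[0,0,-0.08],[0,0,0],[0,0,0],[0,0,0],[0,0,0],[0,0,0],[0,0,0],[0,0,0],[0,0,0],[0,0,0],[0,0,0]], travel=[[0.6,0.5,0],[0.6,0.5,0],[0.6,0.6,0],[0.6,0.6,0],[0.6,0.6,0],[0.6,0.6,0],[0.6,0.7,0],[0,0.8,0],[0,0.8,0],[0,0.8,0],[0,0.8,0],[0,0.8,0]], grip=[-1,-1,-1,-1,-1,-1,-1,-1,-1,-1,-1,-1], force=15)

```text
time_s: 2.9
ee_pos: [0.3873, -0.114, 0.2136]
eef_rot: [-1.571, 0.0, -3.064]
force: [-0.0, 0.7, -0.8]
grip_width: 0.0942
```

Request:
play_rows(twist=[[0,0,0],[0,0,0],[0,0,0],[0,0,0],[0,0,0],[0,0,0],[0,0,0],[0,0,0],[0,0,0],[0,0,0]], travel=[[0.1,0.75,0],[0.1,0.75,0],[0.1,0.75,0],[0.1,0.75,0],[0,0.75,0],[0,0.75,0],[0,0.75,0],[0,0.75,0],[0,0.75,0],[0,0,0]], grip=[-1,-1,-1,-1,-1,-1,-1,-1,-1,-1])

```text
time_s: 3.9
ee_pos: [0.4072, 0.225, 0.2133]
eef_rot: [-1.571, -0.0, -3.061]
force: [0.2, 0.5, -1.1]
grip_width: 0.0942
```

Request:
play_rows(twist=[[0,0,0],[0,0,0],[0,0,0],[0,0,0],[0,0,0],[0,0,0],[0,0,0],[0,0,0],[0,0,0]], travel=[[0,-0.04,-0.45],[0,0,-0.45],[0,0,-0.45],[0,0,-0.45],[0,0,-0.45],[0,0,-0.45],[0,0,0],[0,0,0],[0,0,0]], grip=[-1,-1,-1,-1,-1,-1,-1,0.2,0.5], force=15)

```text
time_s: 4.8
ee_pos: [0.4082, 0.2201, 0.0797]
eef_rot: [-1.571, 0.002, -3.064]
force: [0.2, -0.3, -0.4]
grip_width: 0.0812
```

Request:
play_rows(twist=[[0,0,0],[0,0,0],[0,0,0],[0,0,0],[0,0,0],[0,0,0]], travel=[[0,0,0],[0,0,0],[0,0,0],[0,0,0],[0,0,0],[0,0,0]], grip=[0.8,0.8,0.8,0.8,0.8,0.8])

```text
time_s: 5.4
ee_pos: [0.4077, 0.2201, 0.0786]
eef_rot: [-1.571, 0.0, -3.064]
force: [0.5, 1.6, 1.9]
grip_width: 0.046
```

```bash
python3 - <<'E'
from h import *
save("g1.png",cam("side")["img"],(180,100,460,360),2.5)
print(ctrl.get_obs())
E
```

```text
{'time_s': 5.45, 'qpos': array([4.15872158e-01, 2.78557187e-01, 1.89613964e+00, 1.60677052e-04,
       9.66507133e-01, 1.90910230e+00]), 'joint_vel': array([-9.46172409e-04, -5.75584198e-04,  6.23952539e-05, -4.66652150e-04,
       -1.32792036e-04, -1.95802764e-03]), 'tau': array([-6.41705152e-01, -4.39433885e+01, -2.77089179e+01, -3.12118828e-01,
       -1.00884419e-01, -7.27697887e-03]), 'ee_pos': array([0.40770017, 0.22010113, 0.07863138]), 'eef_rot': array([-1.57105009e+00,  3.22759390e-04, -3.06411778e+00]), 'force': array([-0.45585517,  0.61228568,  2.92375719]), 'moment': array([ 0.23875636,  0.11996172, -0.00632609]), 'grip_width': 0.04610400220523528}
```

View pics/g1.png

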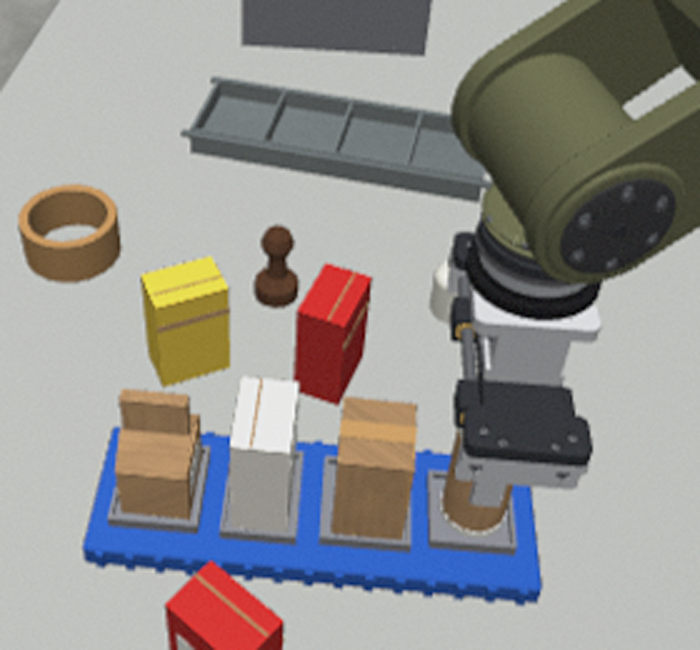

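Request:
play_rows(twist=[[0,0,0],[0,0,0],[0,0,0],[0,0,0],[0,0,0],[0,0,0],[0,0,0],[0,0,0],[0,0,0],[0,0,0],[0,0,0],[0,0,0]], travel=[[0,0,0.2],[0,0,0.4],[0,0,0.5],[0,0,0.5],[0,0,0.5],[0,0,0.4],[0,0,0.2],[0.1,-0.2,0],[0.26,-0.45,0],[0.26,-0.45,0],[0.26,-0.45,0],[0.26,-0.45,0]], grip=[0.8,0.8,0.8,0.8,0.8,0.8,0.8,0.8,0.8,0.8,0.8,0.8], force=20)

```text
time_s: 6.65
ee_pos: [0.4647, 0.1182, 0.2122]
eef_rot: [-1.57, -0.002, -3.064]
force: [0.0, -0.0, -0.8]
grip_width: 0.0455
```

Request:
play_rows(twist=[[0,0,-0.01],[0,0,-0.01],[0,0,-0.01],[0,0,-0.01],[0,0,-0.01],[0,0,-0.01],[0,0,-0.01],[0,0,-0.01],[0,0,-0.01],[0,0,-0.015],[0,0,0],[0,0,0]], travel=[[0.26,-0.45,0],[0.26,-0.45,0],[0.26,-0.45,0],[0.26,-0.45,0],[0.26,-0.45,0],[0.26,-0.45,0],[0.26,-0.45,0],[0.26,-0.45,0],[0.26,-0.45,0],[0.26,-0.45,0],[0.26,-0.45,0],[0.26,-0.45,0]], grip=[0.8,0.8,0.8,0.8,0.8,0.8,0.8,0.8,0.8,0.8,0.8,0.8])

```text
time_s: 7.85
ee_pos: [0.6203, -0.1519, 0.2117]
eef_rot: [-1.571, -0.002, 3.054]
force: [-0.2, 0.4, -2.0]
grip_width: 0.0457
```

Request:
play_rows(twist=[[0,0,0],[0,0,0],[0,0,0],[0,0,0],[0,0,0],[0,0,0],[0,0,0]], travel=[[0.25,-0.45,0],[0.25,-0.45,0],[0.2,-0.4,0],[0.15,-0.25,0],[0.05,-0.15,0],[0,0,0],[0,0,0]], grip=[0.8,0.8,0.8,0.8,0.8,0.8,0.8])

```text
time_s: 8.55
ee_pos: [0.6652, -0.2348, 0.2129]
eef_rot: [-1.571, -0.001, 3.054]
force: [-0.2, 0.9, -0.7]
grip_width: 0.0456
```

```bash
python3 - <<'E'
from h import *
save("p1s.png",cam("side")["img"]);save("p1t.png",cam("top")["img"],(160,80,460,360),2.5)
E
```

```text
(no output)
```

View pics/p1s.png

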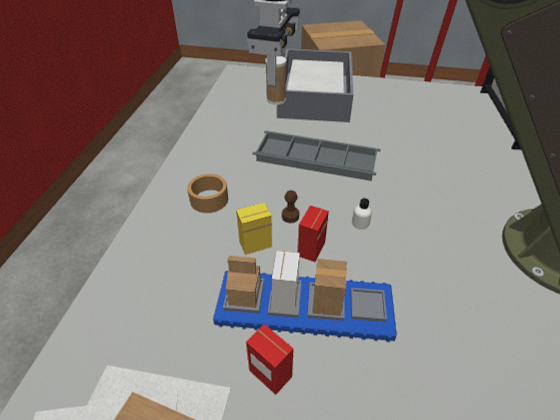

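View pics/p1t.png

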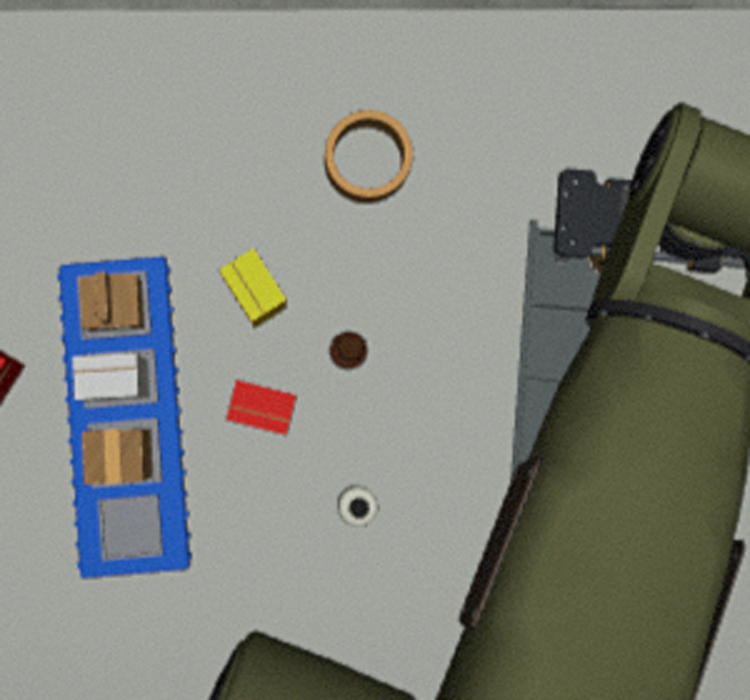

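Request:
play_rows(twist=[[0,0,0],[0,0,0],[0,0,0],[0,0,0],[0,0,0],[0,0,0],[0,0,0],[0,0,0],[0,0,0],[0,0,0]], travel=[[0,-0.03,-0.4],[0,0,-0.5],[0,0,-0.5],[0,0,-0.5],[0,0,-0.4],[0,0,-0.3],[0,0,-0.2],[0,0,-0.1],[0,0,-0.04],[0,0,0]], grip=[0.8,0.8,0.8,0.8,0.8,0.8,0.8,0.8,0.8,0.8])

```text
time_s: 9.65
ee_pos: [0.6658, -0.2366, 0.067]
eef_rot: [-1.571, 0.001, 3.054]
force: [-0.3, -0.8, -2.5]
grip_width: 0.0459
```

Request:
play_rows(twist=[[0,0,0],[0,0,0],[0,0,0]], travel=[[0,0,-0.04],[0,0,0],[0,0,0]], grip=[0.8,0.8,0.8])

```text
time_s: 9.95
ee_pos: [0.6657, -0.2366, 0.0648]
eef_rot: [-1.571, 0.0, 3.054]
force: [-0.4, -0.2, -1.3]
grip_width: 0.0458
```

Request:
play_rows(twist=[[0,0,0],[0,0,0],[0,0,0],[0,0,0],[0,0,0],[0,0,0],[0,0,0],[0,0,0],[0,0,0],[0,0,0],[0,0,0]], travel=[[0,0,0],[0,0,0],[0,0,0],[0,0,0],[0,0,0],[0,0,0.3],[0,0,0.5],[0,0,0.6],[0,0,0.7],[0,0,0.7],[0,0,0.2]], grip=[0.0,-0.3,-0.6,-1,-1,-1,-1,-1,-1,-1,-1])

```text
time_s: 11.05
ee_pos: [0.6665, -0.2369, 0.2204]
eef_rot: [-1.569, 0.007, 3.054]
force: [-0.5, 0.0, 0.3]
grip_width: 0.0938
```

Request:
play_rows(twist=[[0,0,0],[0,0,0.02],[0,0,0.02],[0,0,0.02],[0,0,0.02],[0,0,0.025],[0,0,0],[0,0,0],[0,0,0],[0,0,0],[0,0,0],[0,0,0]], travel=[[-0.31,0.775,0],[-0.31,0.775,0],[-0.31,0.775,0],[-0.31,0.775,0],[-0.31,0.775,0],[-0.31,0.775,0],[-0.31,0.775,0],[-0.31,0.775,0],[-0.31,0.775,0],[-0.31,0.775,0],[-0.31,0.775,0],[-0.31,0.775,0]], grip=[-1,-1,-1,-1,-1,-1,-1,-1,-1,-1,-1,-1])

```text
time_s: 12.25
ee_pos: [0.4786, 0.2299, 0.2147]
eef_rot: [-1.571, 0.0, -3.064]
force: [1.0, 0.3, 0.4]
grip_width: 0.0941
```

Request:
play_rows(twist=[[0,0,0],[0,0,0]], travel=[[0,0,0],[0,0,0]], grip=[-1,-1])

```text
time_s: 12.45
ee_pos: [0.4793, 0.2288, 0.2145]
eef_rot: [-1.571, 0.0, -3.062]
force: [-0.7, -0.7, -0.6]
grip_width: 0.094
```

```bash
python3 - <<'E'
from h import *
save("p2s.png",cam("side")["img"],(180,60,460,360),2)
E
```

```text
(no output)
```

View pics/p2s.png

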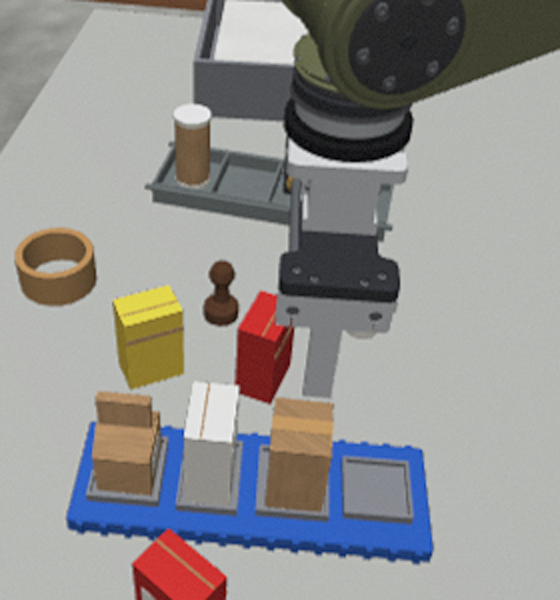

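Request:
play_rows(twist=[[0,0,0],[0,0,0],[0,0,0],[0,0,0],[0,0,0],[0,0,0],[0,0,0],[0,0,0],[0,0,0],[0,0,0],[0,0,0],[0,0,0]], travel=[[0.05,0,-0.4],[0,0,-0.5],[0,0,-0.5],[0,0,-0.5],[0,0,-0.5],[0,0,-0.3],[0,0,-0.15],[0,0,0],[0,0,0],[0,0,0],[0,0,0],[0,0,0]], grip=[-1,-1,-1,-1,-1,-1,-1,-1,0.2,0.5,0.7,0.7], force=25)

```text
time_s: 13.7
ee_pos: [0.4823, 0.2285, 0.0724]
eef_rot: [-1.571, 0.001, -3.064]
force: [0.2, 0.4, 0.2]
grip_width: 0.0656
```

Request:
play_rows(twist=[[0,0,0],[0,0,0],[0,0,0],[0,0,0]], travel=[[0,0,0],[0,0,0],[0,0,0],[0,0,0]], grip=[0.7,0.7,0.7,0.7])

```text
time_s: 14.1
ee_pos: [0.4822, 0.2286, 0.0721]
eef_rot: [-1.571, 0.0, -3.064]
force: [-1.0, 1.5, 3.6]
grip_width: 0.0557
```

Request:
play_rows(twist=[[0,0,0],[0,0,0],[0,0,0],[0,0,0],[0,0,0],[0,0,0],[0,0,0],[0,0,0],[0,0,0],[0,0,0],[0,0,0],[0,0,0]], travel=[[0,0,0.2],[0,0,0.4],[0,0,0.5],[0,0,0.5],[0,0,0.5],[0,0,0.5],[0,0,0.2],[0.05,-0.2,0],[0.11,-0.46,0],[0.11,-0.46,0],[0.11,-0.46,0],[0.11,-0.46,0]], grip=[0.7,0.7,0.7,0.7,0.7,0.7,0.7,0.7,0.7,0.7,0.7,0.7])

```text
time_s: 15.3
ee_pos: [0.5062, 0.1248, 0.2103]
eef_rot: [-1.57, -0.002, -3.064]
force: [-0.1, 0.1, -2.2]
grip_width: 0.0562
```

Request:
play_rows(twist=[[0,0,-0.01],[0,0,-0.01],[0,0,-0.01],[0,0,-0.01],[0,0,-0.01],[0,0,-0.01],[0,0,-0.01],[0,0,-0.01],[0,0,-0.01],[0,0,-0.015],[0,0,0],[0,0,0]], travel=[[0.11,-0.46,0],[0.11,-0.46,0],[0.11,-0.46,0],[0.11,-0.46,0],[0.11,-0.46,0],[0.11,-0.46,0],[0.11,-0.46,0],[0.11,-0.46,0],[0.11,-0.46,0],[0.11,-0.46,0],[0.11,-0.46,0],[0.11,-0.46,0]], grip=[0.7,0.7,0.7,0.7,0.7,0.7,0.7,0.7,0.7,0.7,0.7,0.7])

```text
time_s: 16.5
ee_pos: [0.5719, -0.1511, 0.2101]
eef_rot: [-1.571, -0.003, 3.054]
force: [0.1, -0.2, -1.5]
grip_width: 0.0562
```

Request:
play_rows(twist=[[0,0,0],[0,0,0],[0,0,0],[0,0,0],[0,0,0],[0,0,0],[0,0,0]], travel=[[0.11,-0.46,0],[0.11,-0.46,0],[0.1,-0.4,0],[0.05,-0.2,0],[0.02,-0.1,0],[0,0,0],[0,0,0]], grip=[0.7,0.7,0.7,0.7,0.7,0.7,0.7])

```text
time_s: 17.2
ee_pos: [0.5919, -0.2299, 0.2118]
eef_rot: [-1.571, -0.0, 3.055]
force: [-0.2, -0.4, -1.0]
grip_width: 0.0562
```

Request:
play_rows(twist=[[0,0,0],[0,0,0],[0,0,0],[0,0,0],[0,0,0],[0,0,0],[0,0,0],[0,0,0],[0,0,0],[0,0,0],[0,0,0],[0,0,0]], travel=[[0,0,-0.4],[0,0,-0.5],[0,0,-0.5],[0,0,-0.5],[0,0,-0.4],[0,0,-0.3],[0,0,-0.2],[0,0,-0.14],[0,0,-0.08],[0,0,-0.04],[0,0,0],[0,0,0]], grip=[0.7,0.7,0.7,0.7,0.7,0.7,0.7,0.7,0.7,0.7,0.7,0.7])

```text
time_s: 18.4
ee_pos: [0.5923, -0.2307, 0.0595]
eef_rot: [-1.57, 0.001, 3.054]
force: [0.4, 0.2, -3.1]
grip_width: 0.056
```

Carton is about 1.4 mm above the floor; lower it, release, and back off.

Request:
play_rows(twist=[[0,0,0],[0,0,0],[0,0,0],[0,0,0],[0,0,0],[0,0,0],[0,0,0],[0,0,0],[0,0,0],[0,0,0],[0,0,0],[0,0,0]], travel=[[0,0,-0.02],[0,0,0],[0,0,0],[0,0,0],[0,0,0],[0,0,0],[0,0,0.3],[0,0,0.5],[0,0,0.6],[0,0,0.7],[0,0,0.7],[0,0,0.3]], grip=[0.7,0.7,0.0,-0.3,-0.6,-1,-1,-1,-1,-1,-1,-1])

```text
time_s: 19.6
ee_pos: [0.5928, -0.2308, 0.2181]
eef_rot: [-1.569, 0.005, 3.054]
force: [-0.4, 0.5, -0.1]
grip_width: 0.0944
```

Request:
play_rows(twist=[[0,0,0],[0,0,0.02],[0,0,0.02],[0,0,0.02],[0,0,0.02],[0,0,0.025],[0,0,0],[0,0,0],[0,0,0],[0,0,0],[0,0,0],[0,0,0]], travel=[[-0.06,0.775,0],[-0.06,0.775,0],[-0.06,0.775,0],[-0.06,0.775,0],[-0.06,0.775,0],[-0.06,0.775,0],[-0.06,0.775,0],[-0.06,0.775,0],[-0.06,0.775,0],[-0.06,0.775,0],[-0.06,0.775,0],[-0.06,0.775,0]], grip=[-1,-1,-1,-1,-1,-1,-1,-1,-1,-1,-1,-1])

```text
time_s: 20.8
ee_pos: [0.5558, 0.236, 0.2144]
eef_rot: [-1.571, 0.001, -3.064]
force: [0.7, -0.3, 0.3]
grip_width: 0.094
```

Request:
play_rows(twist=[[0,0,0],[0,0,0]], travel=[[0,0,0],[0,0,0]], grip=[-1,-1])

```text
time_s: 21.0
ee_pos: [0.5559, 0.2349, 0.2138]
eef_rot: [-1.571, 0.001, -3.063]
force: [0.5, 0.0, -0.1]
grip_width: 0.0937
```

```bash
python3 - <<'E'
from h import *
save("p3s.png",cam("side")["img"],(180,60,460,360),2)
E
```

```text
(no output)
```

View pics/p3s.png

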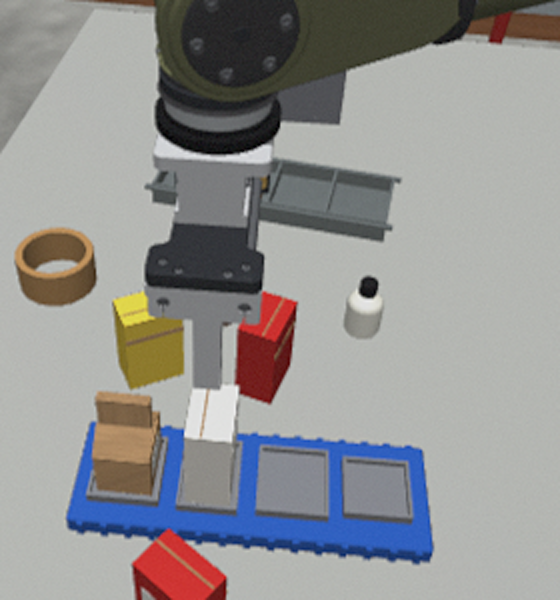

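Request:
play_rows(twist=[[0,0,0],[0,0,0],[0,0,0],[0,0,0],[0,0,0],[0,0,0],[0,0,0],[0,0,0],[0,0,0],[0,0,0],[0,0,0],[0,0,0]], travel=[[0.02,0,-0.4],[0,0,-0.5],[0,0,-0.5],[0,0,-0.5],[0,0,-0.4],[0,0,-0.3],[0,0,-0.1],[0,0,0],[0,0,0],[0,0,0],[0,0,0],[0,0,0]], grip=[-1,-1,-1,-1,-1,-1,-1,-1,0.2,0.5,0.7,0.7], force=28)

```text
time_s: 22.25
ee_pos: [0.5572, 0.2346, 0.0784]
eef_rot: [-1.571, 0.001, -3.064]
force: [0.7, 0.1, -0.0]
grip_width: 0.0654
```

Request:
play_rows(twist=[[0,0,0],[0,0,0],[0,0,0],[0,0,0]], travel=[[0,0,0],[0,0,0],[0,0,0],[0,0,0]], grip=[0.7,0.7,0.7,0.7])

```text
time_s: 22.65
ee_pos: [0.5572, 0.2346, 0.0782]
eef_rot: [-1.571, 0.0, -3.064]
force: [-0.5, 0.7, 4.0]
grip_width: 0.0599
```

Request:
play_rows(twist=[[0,0,0],[0,0,0],[0,0,0],[0,0,0],[0,0,0],[0,0,0],[0,0,0],[0,0,0],[0,0,0],[0,0,0],[0,0,0],[0,0,0]], travel=[[0,0,0.2],[0,0,0.4],[0,0,0.5],[0,0,0.5],[0,0,0.5],[0,0,0.4],[0,0,0.2],[0,-0.2,0],[-0.045,-0.46,0],[-0.045,-0.46,0],[-0.045,-0.46,0],[-0.045,-0.46,0]], grip=[0.7,0.7,0.7,0.7,0.7,0.7,0.7,0.7,0.7,0.7,0.7,0.7])

```text
time_s: 23.85
ee_pos: [0.5473, 0.1308, 0.2114]
eef_rot: [-1.57, -0.002, -3.064]
force: [1.0, -0.5, -3.4]
grip_width: 0.06
```

Request:
play_rows(twist=[[0,0,-0.01],[0,0,-0.01],[0,0,-0.01],[0,0,-0.01],[0,0,-0.01],[0,0,-0.01],[0,0,-0.01],[0,0,-0.01],[0,0,-0.01],[0,0,-0.015],[0,0,0],[0,0,0]], travel=[[-0.045,-0.46,0],[-0.045,-0.46,0],[-0.045,-0.46,0],[-0.045,-0.46,0],[-0.045,-0.46,0],[-0.045,-0.46,0],[-0.045,-0.46,0],[-0.045,-0.46,0],[-0.045,-0.46,0],[-0.045,-0.46,0],[-0.045,-0.46,0],[-0.045,-0.46,0]], grip=[0.7,0.7,0.7,0.7,0.7,0.7,0.7,0.7,0.7,0.7,0.7,0.7])

```text
time_s: 25.05
ee_pos: [0.52, -0.1449, 0.2115]
eef_rot: [-1.571, -0.002, 3.054]
force: [0.7, -1.3, -2.9]
grip_width: 0.0601
```

Request:
play_rows(twist=[[0,0,0],[0,0,0],[0,0,0],[0,0,0],[0,0,0],[0,0,0],[0,0,0]], travel=[[-0.045,-0.46,0],[-0.045,-0.46,0],[0,-0.4,0],[0,-0.2,0],[0,-0.1,0],[0,0,0],[0,0,0]], grip=[0.7,0.7,0.7,0.7,0.7,0.7,0.7])

```text
time_s: 25.75
ee_pos: [0.5166, -0.2239, 0.2127]
eef_rot: [-1.571, -0.0, 3.055]
force: [-0.5, -0.6, -2.6]
grip_width: 0.0598
```

Request:
play_rows(twist=[[0,0,0],[0,0,0],[0,0,0],[0,0,0],[0,0,0],[0,0,0],[0,0,0],[0,0,0],[0,0,0],[0,0,0],[0,0,0]], travel=[[0,0,-0.4],[0,0,-0.5],[0,0,-0.5],[0,0,-0.5],[0,0,-0.4],[0,0,-0.3],[0,0,-0.2],[0,0,-0.1],[0,0,-0.06],[0,0,0],[0,0,0]], grip=[0.7,0.7,0.7,0.7,0.7,0.7,0.7,0.7,0.7,0.7,0.7])

```text
time_s: 26.85
ee_pos: [0.5169, -0.2246, 0.0656]
eef_rot: [-1.57, 0.001, 3.054]
force: [-0.1, 0.6, -2.9]
grip_width: 0.0599
```

Request:
play_rows(twist=[[0,0,0],[0,0,0],[0,0,0],[0,0,0],[0,0,0],[0,0,0],[0,0,0],[0,0,0],[0,0,0],[0,0,0],[0,0,0],[0,0,0]], travel=[[0,0,-0.02],[0,0,0],[0,0,0],[0,0,0],[0,0,0],[0,0,0],[0,0,0.3],[0,0,0.5],[0,0,0.6],[0,0,0.7],[0,0,0.7],[0,0,0.3]], grip=[0.7,0.7,0.0,-0.3,-0.6,-1,-1,-1,-1,-1,-1,-1])

```text
time_s: 28.05
ee_pos: [0.5172, -0.2248, 0.2238]
eef_rot: [-1.569, 0.005, 3.054]
force: [-0.1, -0.5, -1.3]
grip_width: 0.0938
```

Request:
play_rows(twist=[[0,0,0],[0,0,0.02],[0,0,0.02],[0,0,0.02],[0,0,0.02],[0,0,0.025],[0,0,0],[0,0,0],[0,0,0],[0,0,0],[0,0,0],[0,0,0]], travel=[[0.19,0.775,0],[0.19,0.775,0],[0.19,0.775,0],[0.19,0.775,0],[0.19,0.775,0],[0.19,0.775,0],[0.19,0.775,0],[0.19,0.775,0],[0.19,0.775,0],[0.19,0.775,0],[0.19,0.775,0],[0.19,0.775,0]], grip=[-1,-1,-1,-1,-1,-1,-0.5,-0.5,-0.5,-0.5,-0.5,-0.5])

```text
time_s: 29.25
ee_pos: [0.6307, 0.2421, 0.2204]
eef_rot: [-1.571, 0.001, -3.064]
force: [0.5, -0.2, -0.1]
grip_width: 0.0704
```

Request:
play_rows(twist=[[0,0,0],[0,0,0]], travel=[[0,0,0],[0,0,0]], grip=[-0.5,-0.5])

```text
time_s: 29.45
ee_pos: [0.6304, 0.241, 0.2195]
eef_rot: [-1.571, 0.0, -3.063]
force: [0.4, -0.7, 0.6]
grip_width: 0.0707
```

```bash
python3 - <<'E'
from h import *
save("p4s.png",cam("side")["img"],(180,60,460,360),2)
E
```

```text
(no output)
```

View pics/p4s.png

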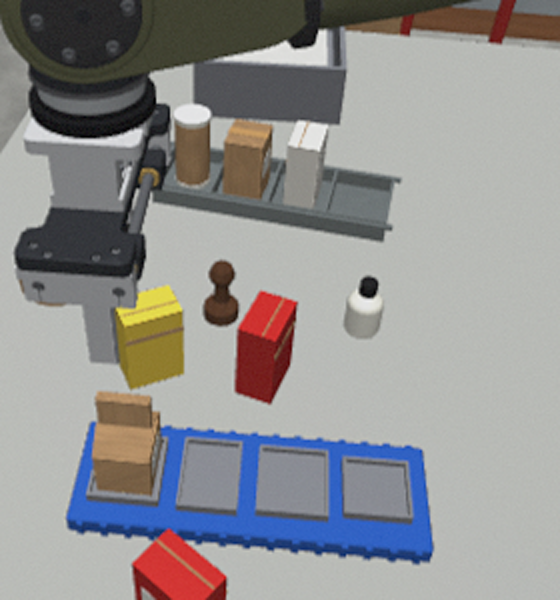

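```bash
python3 - <<'E'
from h import *
a=cv2.imread("pics/side0.png")[235:325,205:275];b=cv2.imread("pics/top0.png")[175:225,180:235]
cv2.imwrite("pics/gz.png",np.hstack([cv2.resize(a,(490,590),interpolation=2),np.zeros((590,10,3),np.uint8),cv2.resize(b,(290,590*0+264),interpolation=2) if 0 else cv2.copyMakeBorder(cv2.resize(b,(290,264),interpolation=2),0,326,0,0,0)]))
E
```

View pics/gz.png

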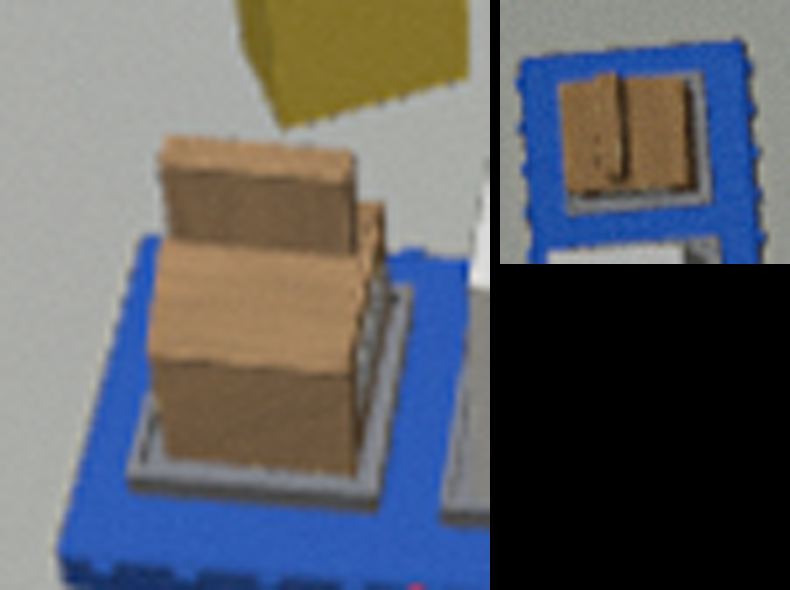

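Request:
play_rows(twist=[[0,0,0],[0,0,0],[0,0,0],[0,0,0],[0,0,0],[0,0,0],[0,0,0],[0,0,0],[0,0,0],[0,0,0],[0,0,0],[0,0,0]], travel=[[0.02,0,-0.4],[0,0,-0.5],[0,0,-0.5],[0,0,-0.4],[0,0,-0.3],[0,0,-0.15],[0,0,0],[0,0,0],[0,0,0],[0,0,0],[0,0,0],[0,0,0]], grip=[-0.5,-0.5,-0.5,-0.5,-0.5,-0.5,-0.5,0.2,0.5,0.7,0.9,1], force=25)

```text
time_s: 30.7
ee_pos: [0.6316, 0.2405, 0.1067]
eef_rot: [-1.571, 0.0, -3.064]
force: [-0.1, 0.7, 0.4]
grip_width: 0.034
```

Request:
play_rows(twist=[[0,0,0],[0,0,0],[0,0,0],[0,0,0],[0,0,0],[0,0,0],[0,0,0],[0,0,0]], travel=[[0,0,0],[0,0,0],[0,0,0],[0,0,0],[0,0,0],[0,0,0],[0,0,0],[0,0,0]], grip=[1,1,1,1,1,1,1,1])

```text
time_s: 31.5
ee_pos: [0.6316, 0.2405, 0.1064]
eef_rot: [-1.571, -0.0, -3.064]
force: [0.4, -0.1, -1.0]
grip_width: 0.01
```

Request:
play_rows(twist=[[0,0,0],[0,0,0],[0,0,0],[0,0,0],[0,0,0],[0,0,0],[0,0,0],[0,0,0],[0,0,0],[0,0,0],[0,0,0],[0,0,0]], travel=[[0,0,0.1],[0,0,0.3],[0,0,0.5],[0,0,0.5],[0,0,0.5],[0,0,0.35],[0,0,0.15],[0,-0.2,0],[-0.1,-0.46,0],[-0.2,-0.46,0],[-0.2,-0.46,0],[-0.2,-0.46,0]], grip=[1,1,1,1,1,1,1,1,1,1,1,1])

```text
time_s: 32.7
ee_pos: [0.5957, 0.1369, 0.2253]
eef_rot: [-1.571, -0.002, -3.064]
force: [-0.4, -0.5, -1.0]
grip_width: 0.0101
```

Request:
play_rows(twist=[[0,0,-0.01],[0,0,-0.01],[0,0,-0.01],[0,0,-0.01],[0,0,-0.01],[0,0,-0.01],[0,0,-0.01],[0,0,-0.01],[0,0,-0.01],[0,0,-0.015],[0,0,0],[0,0,0]], travel=[[-0.2,-0.46,0],[-0.2,-0.46,0],[-0.2,-0.46,0],[-0.2,-0.46,0],[-0.2,-0.46,0],[-0.2,-0.46,0],[-0.2,-0.46,0],[-0.2,-0.46,0],[-0.2,-0.46,0],[-0.2,-0.46,0],[-0.2,-0.46,0],[-0.2,-0.46,0]], grip=[1,1,1,1,1,1,1,1,1,1,1,1])

```text
time_s: 33.9
ee_pos: [0.4753, -0.1387, 0.2256]
eef_rot: [-1.571, -0.001, 3.054]
force: [0.3, -0.6, -2.0]
grip_width: 0.01
```

Request:
play_rows(twist=[[0,0,0],[0,0,0],[0,0,0],[0,0,0],[0,0,0],[0,0,0],[0,0,0]], travel=[[-0.2,-0.46,0],[-0.2,-0.46,0],[-0.2,-0.4,0],[-0.1,-0.2,0],[0,-0.1,0],[0,0,0],[0,0,0]], grip=[1,1,1,1,1,1,1])

```text
time_s: 34.6
ee_pos: [0.4418, -0.218, 0.2262]
eef_rot: [-1.571, -0.0, 3.055]
force: [-0.1, 0.3, -1.8]
grip_width: 0.0101
```

```bash
python3 - <<'E'
from h import *
save("p5s.png",cam("side")["img"],(180,30,460,330),2)
E
```

```text
(no output)
```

View pics/p5s.png

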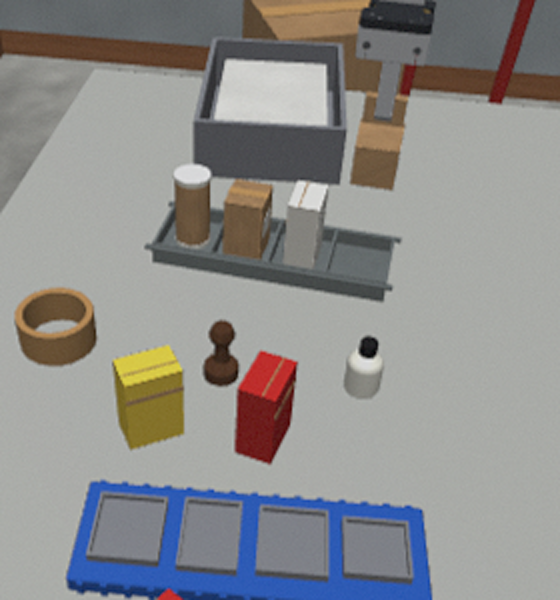

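Request:
play_rows(twist=[[0,0,0],[0,0,0],[0,0,0],[0,0,0],[0,0,0],[0,0,0],[0,0,0],[0,0,0],[0,0,0],[0,0,0],[0,0,0]], travel=[[0,0,-0.4],[0,0,-0.5],[0,0,-0.5],[0,0,-0.4],[0,0,-0.35],[0,0,-0.25],[0,0,-0.15],[0,0,-0.08],[0,0,-0.03],[0,0,0],[0,0,0]], grip=[1,1,1,1,1,1,1,1,1,1,1])

```text
time_s: 35.75
ee_pos: [0.4418, -0.2187, 0.094]
eef_rot: [-1.57, 0.001, 3.054]
force: [0.7, 0.1, -1.0]
grip_width: 0.0097
```

Request:
play_rows(twist=[[0,0,0],[0,0,0],[0,0,0],[0,0,0],[0,0,0],[0,0,0],[0,0,0],[0,0,0],[0,0,0],[0,0,0],[0,0,0],[0,0,0]], travel=[[0,0,-0.03],[0,0,0],[0,0,0],[0,0,0],[0,0,0],[0,0,0],[0,0,0.3],[0,0,0.5],[0,0,0.6],[0,0,0.6],[0,0,0.6],[0,0,0.3]], grip=[1,1,0.7,0.4,0,0,0,0,0,0,0,0])

```text
time_s: 36.95
ee_pos: [0.4421, -0.2188, 0.2396]
eef_rot: [-1.569, 0.003, 3.054]
force: [-0.5, 0.2, 0.8]
grip_width: 0.047
```

Request:
play_rows(twist=[[0,0,0],[0,0,0],[0,0,0],[0,0,0],[0,0,0],[0,0,0],[0,0,0],[0,0,0],[0,0,0]], travel=[[-0.1,0.6,0],[-0.1,0.6,0],[-0.1,0.6,0],[-0.1,0.6,0],[-0.1,0.6,0],[-0.1,0.6,0],[-0.1,0.6,0],[0,0,0],[0,0,0]], grip=[0,0,0,0,0,0,0,0,0])

```text
time_s: 37.85
ee_pos: [0.4066, -0.0084, 0.2371]
eef_rot: [-1.571, 0.0, 3.056]
force: [0.2, -0.7, -0.4]
grip_width: 0.0473
```

```bash
python3 - <<'E'
from h import *
ty=(.5535,-.2265,-.087)
def pt(o,x,y): return o[0]+np.cos(o[2])*x-np.sin(o[2])*y, o[1]+np.sin(o[2])*x+np.cos(o[2])*y
def rect(o,x,lx,ly,z): return [[*pt(o,x+a*lx/2,b*ly/2),z] for a,b in((-1,-1),(-1,1),(1,1),(1,-1))]
D=[(.1125,.046,.046,.1),(.0375,.05,.056,.085),(-.0375,.04,.06,.095),(-.1125,.046,.01,.1)]
for n,cr in(("top",(140,110,440,320)),("side",(180,60,460,280))):
    c=cam(n); k=2.6; im=cv2.resize(c["img"][cr[1]:cr[3],cr[0]:cr[2]],None,fx=k,fy=k,interpolation=2)
    for x,a,b,h in D:
        q=((proj(c,rect(ty,x,a,b,.01+h))-[cr[0],cr[1]]+.5)*k).astype(np.int32); cv2.polylines(im,[q],True,(255,0,255),1)
    cv2.imwrite(f"pics/f_{n}.png",im[:,:,::-1])
o=ctrl.get_obs();print(o["time_s"],o["ee_pos"],o["force"])
E
```

```text
37.95 [ 0.40673344 -0.00911979  0.2369698 ] [ 0.56915466 -0.67720745 -0.82020747]
```

View pics/f_top.png

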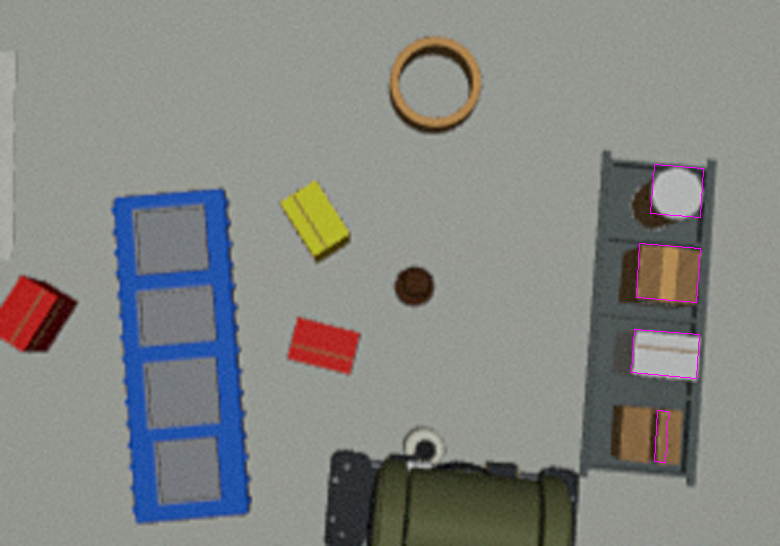

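View pics/f_side.png

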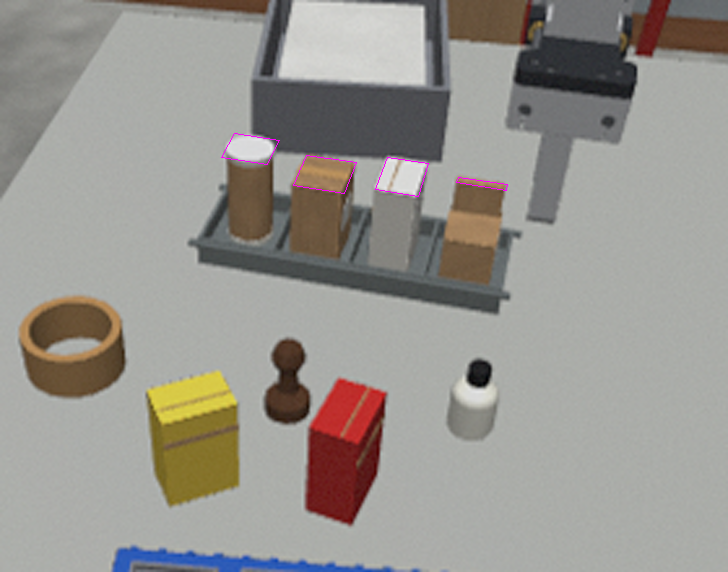

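```bash
python3 -c "
from station import ctrl
print(ctrl.hand_in())"
```

```text
the job is handed in; nothing more can be done
None
```

I moved all four parcels into the tray in reverse order and handed the job in at about 38 s of the 120 s allowed. Hand-in gives no verdict, so this rests on my own checks.

| Parcel | Place on rack | Bay in tray |
|---|---|---|
| Tube | nearest | farthest |
| Carton | second | third |
| Book box (the off-white one) | third | second |
| Gable box (taken by the fin) | farthest | nearest |

- **Placement:** in the last top and side pictures, each parcel's top face matches its expected position in the bay to within a few millimetres. That is well inside the tolerances. All four stand upright on the bay floors.
- **Release:** each parcel was lowered to within about a millimetre of the floor before the gripper opened. The gripper ended clear of everything, about 0.23 m above the table.
- **Left alone:** the tape roll, rubber stamp, ink bottle and the red and yellow look-alikes stand where they were in the first pictures.
- **Disagreements:** the top and side camera fits of the rack differed by about 4 mm, and those of the tray by about 2 mm. I used values in between. No check failed.

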